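# Face up the grocery rail

### The job

Face up the grocery rail for opening: stand the food tin, jam jar, spice jar and honey jar from the front of the table upright in the rail's four seats, one in the middle of each, in order of height, so that the shortest is at the end beside the counter bell and the tallest, which a reaching hand might knock over, is at the far end from it. They are glass and tin goods: set them down, never drop or tip them, and leave the bell where it stands.

Things in the scene. Friction and masses are not known exactly. Their poses are not given: they have to be found in the camera images.
- food_tin: red food tin with a silver lid, on the front, lower part of the table (not the stock at the back): upright cylinder 57 mm in diameter, 72 mm high, about 0.18 kg; the shortest. Origin at the centre of its underside, z up.
- jam_jar: glass jar with red contents and a green lid, on the front, lower part of the table: 60 mm in diameter, 86 mm high, lid 56 mm in diameter above 75 mm, about 0.36 kg; the second shortest. Origin at the centre of its underside, z up.
- spice_jar: slim glass spice jar with a yellow lid, on the front, lower part of the table: 42 mm in diameter, 96 mm high, about 0.11 kg; the second tallest. Origin at the centre of its underside, z up.
- honey_jar: tall amber glass jar with a plain paper label and a black lid, on the front, lower part of the table: 54 mm in diameter up to 80 mm, then narrowing to the lid, 48 mm in diameter; 110 mm high (grip it high, at 65 to 75 mm, so that the lid stays clear of the gripper), about 0.26 kg; the tallest. Origin at the centre of its underside, z up.
- seat_1: one of four equal fixed seats in a row on a wooden board (the rail): brass rim 78 mm inside, 86 mm outside. Origin: centre of its dark felt floor, 16 mm above the table; the rim is 7 mm higher. Seats 92 mm apart; y along the rail to the robot's left, x away from the robot. A strip 23 mm above the table runs 42 to 48 mm behind the centres. This is the left end seat as the robot sees it.
- seat_2: one of four equal fixed seats in a row on a wooden board (the rail): brass rim 78 mm inside, 86 mm outside. Origin: centre of its dark felt floor, 16 mm above the table; the rim is 7 mm higher. Seats 92 mm apart; y along the rail to the robot's left, x away from the robot. A strip 23 mm above the table runs 42 to 48 mm behind the centres. Second from the left.
- seat_3: one of four equal fixed seats in a row on a wooden board (the rail): brass rim 78 mm inside, 86 mm outside. Origin: centre of its dark felt floor, 16 mm above the table; the rim is 7 mm higher. Seats 92 mm apart; y along the rail to the robot's left, x away from the robot. A strip 23 mm above the table runs 42 to 48 mm behind the centres. Third from the left.
- seat_4: one of four equal fixed seats in a row on a wooden board (the rail): brass rim 78 mm inside, 86 mm outside. Origin: centre of its dark felt floor, 16 mm above the table; the rim is 7 mm higher. Seats 92 mm apart; y along the rail to the robot's left, x away from the robot. A strip 23 mm above the table runs 42 to 48 mm behind the centres. The right end seat.
- bell: silver counter bell on a black foot, 76 mm in diameter, 56 mm high, loose, standing on the table just beyond one end of the rail, about 120 mm from the centre of the end seat; which end differs from start to start (a price card stands beyond the other end). Origin at the centre of its underside.

How it is judged (in metres and radians):
At the end, for the whole second after the job is handed in: Each of the four goods stands upright (within 0.08 rad) and at rest on the floor of its own seat, its centre within 15 mm of the seat's: counted from the seat beside the bell, the food tin, the jam jar, the spice jar, the honey jar (((horizontal distance between bell and seat_1 below 0.18 m and (horizontal distance between food_tin and seat_1 below 0.015 m and z of food_tin in the frame of seat_1 between -0.004 and 0.004 m) and (horizontal distance between jam_jar and seat_2 below 0.015 m and z of jam_jar in the frame of seat_2 between -0.004 and 0.004 m) and (horizontal distance between spice_jar and seat_3 below 0.015 m and z of spice_jar in the frame of seat_3 between -0.004 and 0.004 m) and (horizontal distance between honey_jar and seat_4 below 0.015 m and z of honey_jar in the frame of seat_4 between -0.004 and 0.004 m)) or (horizontal distance between bell and seat_4 below 0.18 m and (horizontal distance between food_tin and seat_4 below 0.015 m and z of food_tin in the frame of seat_4 between -0.004 and 0.004 m) and (horizontal distance between jam_jar and seat_3 below 0.015 m and z of jam_jar in the frame of seat_3 between -0.004 and 0.004 m) and (horizontal distance between spice_jar and seat_2 below 0.015 m and z of spice_jar in the frame of seat_2 between -0.004 and 0.004 m) and (horizontal distance between honey_jar and seat_1 below 0.015 m and z of honey_jar in the frame of seat_1 between -0.004 and 0.004 m))) and angle between each of food_tin, jam_jar, spice_jar, honey_jar's own z axis and vertical below 0.08 rad and linear speed of each of food_tin, jam_jar, spice_jar, honey_jar below 0.02 m/s); the robot touches nothing.
It fails at once if one of the goods is tipped by more than 0.6 rad (angle between any of food_tin, jam_jar, spice_jar, honey_jar's own z axis and vertical above 0.6 rad).
It fails at once if one of the goods is let go in the air (its underside more than 50 mm above the table with no finger on it) ((height (world z) of food_tin above 0.05 m and contact force between the fingers and food_tin below 0.05 N) or (height (world z) of jam_jar above 0.05 m and contact force between the fingers and jam_jar below 0.05 N) or (height (world z) of spice_jar above 0.05 m and contact force between the fingers and spice_jar below 0.05 N) or (height (world z) of honey_jar above 0.05 m and contact force between the fingers and honey_jar below 0.05 N)).
It fails at once if the bell is pushed more than 30 mm from where it stood (distance of bell from where it was at the start of the episode above 0.03 m).
It also fails if it takes over 102 s, if anything falls off the work surface, if the arm or the gripper's body presses on something with over 40 N, if the wrist force passes 120 N, or if a joint passes its speed limit or range.

### The arm

A 6-joint arm with a two-finger parallel gripper is mounted at the origin on a cart in front of the work surface, level with it; the furniture and walls round the work are solid. World frame = base frame: x ahead of the robot, y to its left, z up, the work surface at z = 0. Lengths are in m, angles in degrees, forces in N, time in s.
With the tool pointing down it reaches from about 0.325 to 0.85 m from the base axis. Payload 4.4 kg.
Tool frame: the origin (TCP) lies on the centre line of the jaws, within the pads' length; the fingertips stand r.nose_length ahead of it and the grasp point (between the pads) lies 6 mm ahead of it (r.nose_length is the distance from the TCP to the fingertips, in m); z points along the fingers, y is the line along which they close (so a half turn about z gives the same grasp; the last joint's range is limited). The gripper opens to 94 mm and grips with 3 to 60 N. Pads are 16 mm wide; open, the fingers measure 119 mm over their backs; the gripper's body (75 mm by 177 mm) begins 78 mm behind the grasp point.
Start: joints at [-80.988, 11.837, 88.321, -0, 79.842, -8.623], TCP at [0.174, -0.548, 0.23] pointing down, gripper open.
Joint ranges: [-156.59, 156.59], [-49.26, 127.26], [12.9, 141.05], [-63.56, 243.56], [4.71, 150.69], [-161.64, 161.64]. Speed limits (degrees/s): [159.86, 159.86, 180, 180, 180, 180].

### API

Orientations are given as [roll, pitch, yaw] about the fixed x, y, z axes, in that order (R = Rz(yaw) Ry(pitch) Rx(roll)).
In Python, from bench import r gives the robot as it stands.
- The arm moves only by the tool drive_tool, never from a script. Its arguments are lists of equal length, an entry for each row: "travel": the shift along the tool's x, y, z in mm, a list of three; "roll": the turn about the tool's z in degrees; "jaw": the finger opening in mm, from 0 to 94. In form: {"travel": [[dx, dy, dz], ...], "roll": [roll, ...], "jaw": [jaw, ...]}. A call has 1 to 8 rows; each row is the pose to reach, as a shift and turn from the pose commanded when the call began, along the tool's axes at that moment; what a row does not reach only later rows make up. A row lasts 1/10 s, in which the tool goes at most 50 mm and 8.59 degrees, less where a joint would pass 70% of its speed; a pose out of reach is approached as far as the arm can. A call with a gripper value outside its range is refused whole. The fingers move at their own pace and stop on an object; "newtons" is the grip in N (left out, the last holds). Time passes only in rows, so rows that repeat a pose let the fingers close. It gives the time, the measured TCP pose, the force, the opening and the grip force at its end, in the units of the state.
- r.read_state(): the state, without advancing time (a new reading comes with each control period).
- r.capture(name): name is "scene" or "top" or "wrist"; returns (picture, depth): 400x640x3 uint8, red, green, blue; 400x640 float32, m along the optical axis (not along the pixel's ray), 0 where there is no reading.
- r.calibration(name): a dict with "camera_matrix" (3x3 intrinsics, pixels), "view" (4x4, takes a point from world to camera coordinates); the wrist camera has in their place "hand_eye" (4x4, takes a point from camera to tool coordinates, whose origin is the TCP and whose axes are the flange's). Camera axes: x right, y up, looking along -z (the intrinsics and any distortion apply to the point x, -y, -z); pixel columns grow to the right and rows downward; lengths in m; the calibration is good to about 2 mm. A picture is of the moment at which its call begins: read the wrist's pose just before it. calibration takes no time and is no camera call.
- r.job_done(): hands the job in; it is judged then, once.
The state is a dict: "clock": time; "joints": joint angles; "dq": joint speeds; "tau": joint torques, N m; "ee_pos": TCP position; "ee_rot": TCP orientation; "wrist_force": force on the tool from outside, world axes, zero at the start; "torque": the same for the moment, N m; "gripper_width": opening from 0.0 (shut) to 1.0 (fully open); "grasp_force": force on a finger pad.
Only numpy, scipy, OpenCV 4.12 (cv2) and the standard library are available. Lean on these libraries where they do the work, as an engineer would, in place of code of your own. Each camera call takes 0.05 s, during which the arm holds its last target. There are 200 camera calls.

## Working session

There is one attempt and no reset: what is moved stays moved. The work goes in short steps, Python scripts to look and compute and a tool call to move; the robot and the scene stay as the last step left them, time stands still between calls to the robot, and variables do not carry over. Pictures are saved under pics/ and viewed, at most 14 in all, crops included, and the job is handed in when it is done.

Besides the shell and the picture viewer there is one more tool, called after ">>>" in YAML: its name, and indented under it one key for each argument. drive_tool: Moves the arm, as the interface text tells. Its arguments: {"type":"object","properties":{"travel":{"type":"array","items":{"type":"array","items":{"type":"number"}}},"roll":{"type":"array","items":{"type":"number"}},"jaw":{"type":"array","items":{"type":"number"}},"newtons":{"type":"number"}},"required":["travel","roll","jaw"]}

```bash
mkdir -p pics; ls; python3 - <<'E'
from bench import r
import cv2,numpy as np
s=r.read_state();print(s['clock'],s['ee_pos'],s['ee_rot'],s['gripper_width'],r.nose_length)
for n in("top","scene"):
    p,d=r.capture(n);cv2.imwrite(f"pics/{n}0.png",p[...,::-1]);np.savez(f"{n}0.npz",p=p,d=d)
    c=r.calibration(n);print(n,{k:np.round(v,4).tolist() if not isinstance(v,str) else v for k,v in c.items()})
print(r.calibration("wrist"))
E
```

```text
pics
0.0 [ 0.17406199 -0.54726671  0.22932458] [-1.79875407e+02 -1.78176219e-02  1.76338597e+01] 1.0006441251323646 0.025
top {'camera_matrix': [[428.1058, 0.0, 314.7459], [0.0, 428.1058, 203.4212], [0.0, 0.0, 1.0]], 'view': [[-0.0291, -0.9995, 0.0081, 0.0375], [0.9972, -0.0285, 0.0687, -0.5615], [-0.0684, 0.0101, 0.9976, -1.1995], [0.0, 0.0, 0.0, 1.0]]}
scene {'camera_matrix': [[486.7476, 0.0, 323.1034], [0.0, 486.7476, 200.7915], [0.0, 0.0, 1.0]], 'view': [[-0.8225, -0.5685, -0.0168, 0.4653], [0.3121, -0.4759, 0.8222, -0.1992], [-0.4755, 0.6711, 0.5689, -1.1765], [0.0, 0.0, 0.0, 1.0]]}
{'camera_matrix': array([[347.50501215,   0.        , 322.16080357],
       [  0.        , 347.50501215, 195.21966038],
       [  0.        ,   0.        ,   1.        ]]), 'hand_eye': array([[-5.80679368e-04,  9.69820801e-01,  2.43818123e-01,
         7.11585776e-02],
       [ 9.99999767e-01,  6.50973616e-04, -2.07730746e-04,
        -1.05393201e-03],
       [-3.60180763e-04,  2.43817945e-01, -9.69820952e-01,
        -1.54561448e-01],
       [ 0.00000000e+00,  0.00000000e+00,  0.00000000e+00,
         1.00000000e+00]])}
```

View pics/top0.png

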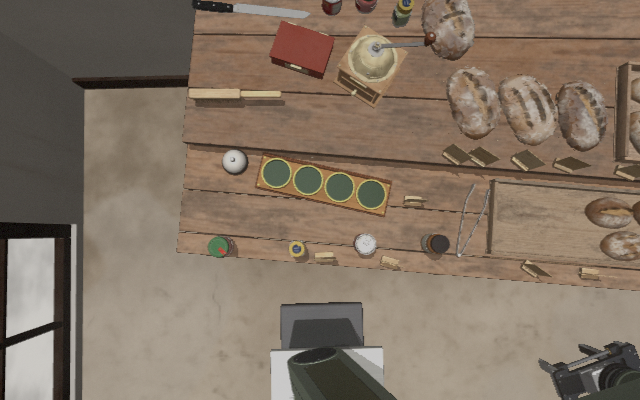

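View pics/scene0.png

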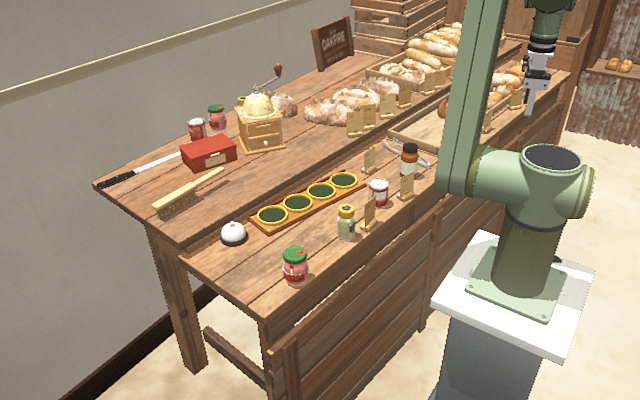

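Top view: bell at (234,161) by the left end, so seat_1 takes the tin. The seats run (277,172) to (371,194). Jam is at (219,246), spice (297,249), tin (366,243), honey (438,243), with price cards near (325,258) and (390,261). The scene view agrees with this.

```bash
cat > h.py <<'E'
import numpy as np,cv2
from bench import r
from scipy.spatial.transform import Rotation as R
F=np.diag([1,-1,-1,1.])
def cam2world(name,s=None):
    c=r.calibration(name)
    if name!="wrist": return c["camera_matrix"],np.linalg.inv(c["view"])
    T=np.eye(4);T[:3,:3]=R.from_euler('xyz',s["ee_rot"],degrees=True).as_matrix();T[:3,3]=s["ee_pos"]
    return c["camera_matrix"],T@c["hand_eye"]
def ray(K,C,u,v,z):
    d=C[:3,:3]@np.array([(u-K[0,2])/K[0,0],-(v-K[1,2])/K[1,1],-1]);o=C[:3,3]
    return o+d*(z-o[2])/d[2]
def pts(K,C,d):  # world points of all pixels
    v,u=np.mgrid[:d.shape[0],:d.shape[1]]
    P=np.stack([(u-K[0,2])/K[0,0]*d,-(v-K[1,2])/K[1,1]*d,-d],-1)
    return P@C[:3,:3].T+C[:3,3]
def go(x,y,z,yaw):  # world target -> tool-axis travel (mm) and roll
    s=r.read_state();Rm=R.from_euler('xyz',s["ee_rot"],degrees=True)
    t=Rm.inv().apply(np.array([x,y,z])-s["ee_pos"])*1e3
    dr=-((yaw-s["ee_rot"][2]+180)%360-180)
    print("travel",np.round(t,1),"roll",round(dr,1),"clock",round(s["clock"],2))
E
python3 - <<'E'
from h import *
f=np.load("top0.npz");p,d=f["p"],f["d"];K,C=cam2world("top");W=pts(K,C,d)
hsv=cv2.cvtColor(p,cv2.COLOR_RGB2HSV)
# seats: dark green felt
m=cv2.inRange(hsv,(40,40,10),(95,255,110));m[:145]=0;m[225:]=0
cs,_=cv2.findContours(m,0,1)
for c in sorted(cs,key=lambda c:c[:,0,0].mean()):
    if cv2.contourArea(c)>200:
        (u,v),rad=cv2.minEnclosingCircle(c);e=cv2.moments(c);u2,v2=e['m10']/e['m00'],e['m01']/e['m00']
        print("seat",u2,v2,rad,ray(K,C,u2,v2,.016).round(4),"depthz",W[int(v2),int(u2),2].round(3))
# goods: top surface from depth
for n,(u,v),h in [("jam",(219,246),.086),("spice",(297,249),.096),("tin",(366,243),.072),("honey",(438,243),.11),("bell",(234,161),.056)]:
    w=W[v-18:v+19,u-18:u+19].reshape(-1,3);k=abs(w[:,2]-h)<(.006 if n!="bell" else .02)
    q=w[k];print(n,k.sum(),"mid",((q.min(0)+q.max(0))/2).round(4),"size",(q.max(0)-q.min(0)).round(3),"mean",q.mean(0).round(4))
for u,v in [(325,258),(390,261),(413,201),(468,210)]:
    w=W[v-9:v+10,u-12:u+13].reshape(-1,3);q=w[(w[:,2]>.015)];print("card",q.min(0).round(3),q.max(0).round(3))
E
```

```text
seat 276.2613277133825 172.79030558482614 12.94700813293457 [0.6537 0.129  0.016 ] depthz 0.016
seat 307.8914325355532 179.77141866111688 12.889477729797363 [0.631  0.0389 0.016 ] depthz 0.018
seat 339.315933128625 186.79187990446945 12.966403007507324 [ 0.6083 -0.0504  0.016 ] depthz 0.019
seat 370.72031844929035 193.87123572170302 12.936259269714355 [ 0.5854 -0.1396  0.016 ] depthz 0.017
jam 349 mid [0.4488 0.2837 0.086 ] size [0.054 0.053 0.012] mean [0.4493 0.284  0.0864]
spice 191 mid [0.4342 0.0599 0.096 ] size [0.049 0.068 0.011] mean [0.4388 0.0749 0.0968]
tin 313 mid [ 0.4448 -0.111   0.0718] size [0.054 0.055 0.011] mean [ 0.4458 -0.1121  0.0699]
honey 266 mid [ 0.4414 -0.3034  0.1098] size [0.045 0.047 0.011] mean [ 0.4414 -0.3025  0.1099]
bell 428 mid [0.7004 0.243  0.049 ] size [0.072 0.103 0.026] mean [0.7059 0.2439 0.0458]
card [ 0.398 -0.028  0.015] [0.479 0.034 1.235]
card [ 0.373 -0.21   0.015] [0.479 0.034 1.235]
card [ 0.479 -0.287  0.015] [0.577 0.034 1.235]
card [ 0.479 -0.447  0.016] [0.557 0.034 1.235]
```

```bash
python3 -c "
from h import *
go(.441,-.303,.23,75)"
```

```text
travel [ 3.284e+02 -1.520e+02 -2.000e-01] roll -57.4 clock 0.1
```

>>> drive_tool:
  travel:
    - [40, -18, 0]
    - [82, -38, 0]
    - [124, -57, 0]
    - [166, -77, 0]
    - [208, -96, 0]
    - [250, -115, 0]
    - [292, -135, 0]
    - [328, -152, 0]
  roll: [-7, -14, -21, -28, -35, -42, -50, -57.4]
  jaw: [94, 94, 94, 94, 94, 94, 94, 94]
  newtons: 25

```text
clock: 0.9
ee_pos: [0.4419, -0.3016, 0.2301]
ee_rot: [-180.0, -0.0, 75.4]
wrist_force: [-0.2, -0.9, 0.5]
gripper_width: 1.003
grasp_force: 0.0
```

```bash
cat >> h.py <<'E'
def look(tag,h,tol=.006,near=None,rad=.06):  # top disc of a good seen by the wrist camera
    s=r.read_state();p,d=r.capture("wrist");cv2.imwrite(f"pics/{tag}.png",p[...,::-1])
    K,C=cam2world("wrist",s);W=pts(K,C,d)
    near=s["ee_pos"][:2] if near is None else near
    k=(d>0)&(abs(W[...,2]-h)<tol)&(np.hypot(*(W[...,:2]-near).transpose(2,0,1))<rad)
    n,lab,st,_=cv2.connectedComponentsWithStats(k.astype(np.uint8))
    i=1+st[1:,4].argmax();q=W[lab==i]
    (c,sz,_)=cv2.minAreaRect(q[:,:2].astype(np.float32))
    print("tcp",s["ee_pos"].round(4),s["ee_rot"].round(2),"disc",np.round(c,4),"size",np.round(sz,3),"z",np.median(q[:,2]).round(4),"n",len(q))
    return W,p,np.array(c)
E
python3 -c "
from h import *
W,p,c=look('w_honey',.11)
go(c[0],c[1],.074,75)"
```

```text
tcp [ 0.4419 -0.3016  0.2301] [-1.7997e+02 -3.0000e-02  7.5400e+01] disc [ 0.4416 -0.3035] size [0.048 0.047] z 0.1103 n 2605
travel [ -7.5  -2.6 156. ] roll 0.8 clock 0.95
```

View pics/w_honey.png

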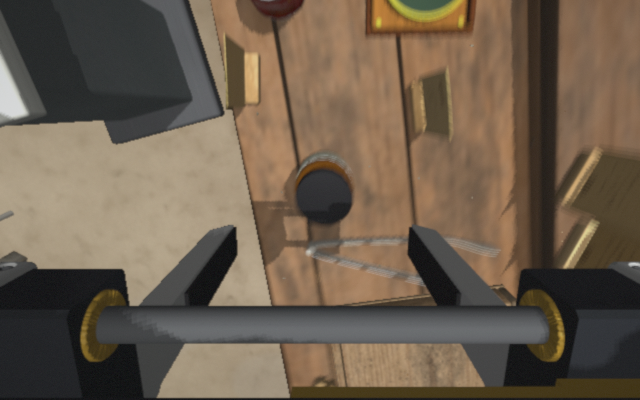

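The honey lid is at (323,194), central between the fingers. I'll re-read the settled pose, since the arm was still moving.

```bash
python3 -c "
from h import *
print(r.read_state()['ee_pos'],r.read_state()['dq'].round(1) )
W,p,c=look('w_honey2',.11)
go(c[0],c[1],.074,75)"
```

```text
[ 0.44541731 -0.29761581  0.23003348] [-4.3 -0.7  1.1 -3.4  0.6  5.6]
tcp [ 0.4454 -0.2976  0.23  ] [179.89  -0.28  75.84] disc [ 0.4417 -0.3038] size [0.047 0.048] z 0.1102 n 2568
travel [ -4.4  -0.6 155.9] roll 0.5 clock 1.0
```

>>> drive_tool:
  travel:
    - [0, 0, 0]
    - [0, 0, 10]
    - [0, 0, 25]
    - [0, 0, 35]
    - [0, 0, 40]
    - [0, 0, 40]
    - [0, 0, 40]
  roll: [0, 0, 0, 0, 0, 0, 0]
  jaw: [94, 94, 94, 94, 94, 94, 94]

```text
clock: 1.7
ee_pos: [0.4406, -0.3042, 0.1906]
ee_rot: [180.0, 0.0, 75.0]
wrist_force: [-0.7, -1.1, -1.3]
gripper_width: 1.001
grasp_force: 0.0
```

```bash
python3 -c "
from h import *
W,p,c=look('w_honey3',.11)
go(c[0],c[1],.074,75)"
```

```text
tcp [ 0.4406 -0.3042  0.1906] [1.7998e+02 1.0000e-02 7.4980e+01] disc [ 0.4414 -0.3033] size [0.047 0.047] z 0.1103 n 3470
travel [1.10e+00 1.00e-01 1.17e+02] roll 0.0 clock 1.75
```

>>> drive_tool:
  travel:
    - [1, 0, 20]
    - [1, 0, 50]
    - [1, 0, 80]
    - [1, 0, 105]
    - [1, 0, 115]
    - [1, 0, 117]
    - [1, 0, 117]
    - [1, 0, 117]
  roll: [0, 0, 0, 0, 0, 0, 0, 0]
  jaw: [94, 94, 94, 94, 94, 94, 94, 94]

```text
clock: 2.55
ee_pos: [0.4421, -0.3038, 0.0752]
ee_rot: [179.8, 0.1, 75.0]
wrist_force: [0.5, -0.3, 0.1]
gripper_width: 1.0
grasp_force: 0.0
```

>>> drive_tool:
  travel:
    - [0, 0, 0]
    - [0, 0, 0]
    - [0, 0, 0]
    - [0, 0, 0]
    - [0, 0, 0]
    - [0, 0, 0]
    - [0, 0, 0]
    - [0, 0, 0]
  roll: [0, 0, 0, 0, 0, 0, 0, 0]
  jaw: [80, 65, 50, 45, 45, 45, 45, 45]
  newtons: 25

```text
clock: 3.35
ee_pos: [0.4412, -0.3029, 0.0735]
ee_rot: [180.0, 0.0, 75.0]
wrist_force: [1.4, -0.8, -0.4]
gripper_width: 0.566
grasp_force: 25.0
```

>>> drive_tool:
  travel:
    - [0, 0, -10]
    - [0, 0, -30]
    - [0, 0, -55]
    - [0, 0, -78]
    - [0, 0, -88]
    - [8, 4, -90]
    - [25, 12, -90]
    - [48, 24, -90]
  roll: [0, 0, 0, 0, 0, 0, 0, 0]
  jaw: [45, 45, 45, 45, 45, 45, 45, 45]

```text
clock: 4.15
ee_pos: [0.4757, -0.2616, 0.162]
ee_rot: [-179.8, -0.1, 74.9]
wrist_force: [0.1, 0.1, -3.0]
gripper_width: 0.57
grasp_force: 25.0
```

>>> drive_tool:
  travel:
    - [30, 15, 0]
    - [60, 30, 0]
    - [90, 45, 0]
    - [115, 57, 0]
    - [135, 67, 0]
    - [145, 72, 0]
    - [147, 73, 0]
    - [147, 73, 0]
  roll: [0, 0, 0, 0, 0, 0, 0, 0]
  jaw: [45, 45, 45, 45, 45, 45, 45, 45]

```text
clock: 4.95
ee_pos: [0.5843, -0.1393, 0.1625]
ee_rot: [-179.9, 0.0, 75.1]
wrist_force: [0.5, -0.6, -2.0]
gripper_width: 0.57
grasp_force: 25.0
```

```bash
python3 -c "
from h import *
s=r.read_state();print(s['gripper_width'],s['grasp_force'])
p,d=r.capture('wrist');cv2.imwrite('pics/w_seat4.png',p[...,::-1])
K,C=cam2world('wrist',s);m=cv2.inRange(cv2.cvtColor(p,cv2.COLOR_RGB2HSV),(40,40,10),(95,255,110))
for c in cv2.findContours(m,0,1)[0]:
    if cv2.contourArea(c)>800:
        e=cv2.moments(c);u,v=e['m10']/e['m00'],e['m01']/e['m00'];print(cv2.boundingRect(c),ray(K,C,u,v,.016).round(4))
go(.5854,-.1396,.092,75)"
```

```text
0.5698642017904194 24.99133817385882
(280, 148, 86, 59) [ 0.5891 -0.123   0.016 ]
(275, 30, 94, 98) [ 0.5893 -0.054   0.016 ]
travel [ 0.6  1.2 70.7] roll 0.0 clock 5.0
```

View pics/w_seat4.png

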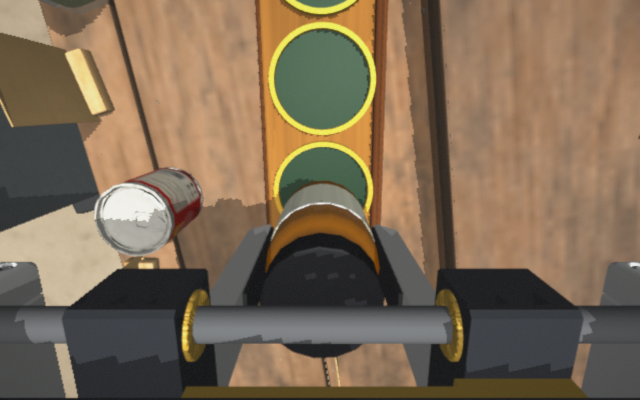

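The tin lies to the left at (150,212), upright. The honey is over seat 4, but the seat 3 ray disagrees with the top view by 19 mm in x, so I'll debug that before lowering.

```bash
python3 -c "
from h import *
s=r.read_state();K,C=cam2world('wrist',s);print(s['ee_pos'],s['ee_rot'],C.round(4))
p,d=r.capture('wrist');W=pts(K,C,d)
for u,v in [(322,79),(322,24),(322,133),(270,79),(375,79)]: print(W[v,u].round(4),ray(K,C,u,v,.016).round(4),d[v,u])
Kt,Ct=cam2world('top');V=r.calibration('top')['view']
print(Ct.round(3))
p,d=r.capture('scene');K,C=cam2world('scene');m=cv2.inRange(cv2.cvtColor(p,cv2.COLOR_RGB2HSV),(40,40,10),(95,255,110));m[:165]=0;m[225:]=0
for c in cv2.findContours(m,0,1)[0]:
    if cv2.contourArea(c)>100:
        (u,v),_,_=cv2.fitEllipse(c);print(u,v,ray(K,C,u,v,.016).round(4))
"
```

```text
[ 0.58418867 -0.13986034  0.1627447 ] [-1.79902573e+02  2.28446094e-02  7.50112482e+01] [[ 9.658e-01  2.512e-01  6.370e-02  6.027e-01]
 [-2.592e-01  9.363e-01  2.368e-01 -7.020e-02]
 [-1.000e-04 -2.452e-01  9.695e-01  3.173e-01]
 [ 0.000e+00  0.000e+00  0.000e+00  1.000e+00]]
[ 0.6084 -0.0484  0.0165] [ 0.6084 -0.0483  0.016 ] 0.28603122
[ 0.6188 -0.0096  0.0231] [ 0.6191 -0.0082  0.016 ] 0.2698196
[ 0.5971 -0.0903  0.0231] [ 0.597  -0.0908  0.016 ] 0.29033765
[ 0.5678 -0.038   0.0234] [ 0.5669 -0.0372  0.016 ] 0.27949533
[ 0.6495 -0.0599  0.0229] [ 0.6506 -0.0597  0.016 ] 0.27998686
[[-0.029  0.997 -0.068  0.479]
 [-1.    -0.028  0.01   0.034]
 [ 0.008  0.069  0.998  1.235]
 [ 0.     0.     0.     1.   ]]
271.867919921875 214.95166015625 [0.6572 0.1255 0.016 ]
297.15106201171875 202.53878784179688 [0.6342 0.0359 0.016 ]
320.8080749511719 190.9601593017578 [ 0.611  -0.0536  0.016 ]
471.90472412109375 190.5114288330078 [ 0.2272 -0.3077  0.016 ]
```

The centre rays agree now, at (0.608,-0.049), so the contour moments were skewed and the top-view seat positions hold. Lowering.

>>> drive_tool:
  travel:
    - [1, 1, 10]
    - [1, 1, 28]
    - [1, 1, 45]
    - [1, 1, 58]
    - [1, 1, 66]
    - [1, 1, 70]
    - [1, 1, 72]
    - [1, 1, 72]
  roll: [0, 0, 0, 0, 0, 0, 0, 0]
  jaw: [45, 45, 45, 45, 45, 45, 45, 45]

```text
clock: 5.9
ee_pos: [0.5866, -0.1389, 0.0918]
ee_rot: [180.0, 0.0, 75.0]
wrist_force: [-0.0, 0.6, -3.4]
gripper_width: 0.569
grasp_force: 25.0
```

>>> drive_tool:
  travel:
    - [0, 0, 0]
    - [0, 0, 1]
    - [0, 0, 1]
  roll: [0, 0, 0]
  jaw: [45, 45, 45]

```text
clock: 6.2
ee_pos: [0.5865, -0.1388, 0.0908]
ee_rot: [180.0, 0.0, 75.0]
wrist_force: [-0.7, -0.0, -3.1]
gripper_width: 0.569
grasp_force: 25.0
```

>>> drive_tool:
  travel:
    - [0, 0, 0.5]
    - [0, 0, 1]
    - [0, 0, 1.5]
    - [0, 0, 1.5]
  roll: [0, 0, 0, 0]
  jaw: [45, 45, 45, 45]

```text
clock: 6.6
ee_pos: [0.5864, -0.1388, 0.0895]
ee_rot: [180.0, -0.0, 75.0]
wrist_force: [-0.3, 1.2, 0.5]
gripper_width: 0.567
grasp_force: 25.0
```

>>> drive_tool:
  travel:
    - [0, 0, 0]
    - [0, 0, 0]
    - [0, 0, 0]
    - [0, 0, 0]
    - [0, 0, 0]
    - [0, 0, 0]
  roll: [0, 0, 0, 0, 0, 0]
  jaw: [56, 60, 66, 72, 78, 80]

```text
clock: 7.2
ee_pos: [0.5863, -0.1387, 0.0889]
ee_rot: [180.0, 0.0, 75.0]
wrist_force: [0.6, -0.2, -0.6]
gripper_width: 0.846
grasp_force: 0.0
```

>>> drive_tool:
  travel:
    - [0, 0, -5]
    - [0, 0, -20]
    - [0, 0, -50]
    - [0, 0, -85]
    - [0, 0, -115]
    - [0, 0, -135]
    - [0, 0, -140]
    - [0, 0, -140]
  roll: [0, 0, 0, 0, 0, 0, 0, 0]
  jaw: [82, 84, 90, 94, 94, 94, 94, 94]

```text
clock: 8.0
ee_pos: [0.587, -0.139, 0.2307]
ee_rot: [179.8, 0.0, 75.0]
wrist_force: [0.1, -0.1, 0.1]
gripper_width: 1.001
grasp_force: 0.0
```

```bash
python3 -c "
from h import *
look('w_h4',.126)
go(.445,-.111,.20,75)"
```

```text
tcp [ 0.587  -0.139   0.2307] [1.7982e+02 2.0000e-02 7.5040e+01] disc [ 0.5866 -0.1395] size [0.047 0.047] z 0.1263 n 2896
travel [  -9.7 -143.5   29. ] roll 0.0 clock 8.05
```

Honey is seated at (0.5866,-0.1395), about 1 mm off. Next is the tin.

>>> drive_tool:
  travel:
    - [-1, -15, 0]
    - [-3, -45, 0]
    - [-6, -85, 5]
    - [-8, -120, 15]
    - [-10, -138, 27]
    - [-10, -143, 30]
    - [-10, -143, 30]
    - [-10, -143, 30]
  roll: [0, 0, 0, 0, 0, 0, 0, 0]
  jaw: [94, 94, 94, 94, 94, 94, 94, 94]

```text
clock: 8.85
ee_pos: [0.4465, -0.1118, 0.1991]
ee_rot: [180.0, -0.0, 75.0]
wrist_force: [1.1, -0.3, 0.0]
gripper_width: 1.0
grasp_force: 0.0
```

```bash
python3 -c "
from h import *
W,p,c=look('w_tin',.072)
go(c[0],c[1],.052,75)"
```

```text
tcp [ 0.4465 -0.1118  0.1991] [179.96  -0.    75.03] disc [ 0.4457 -0.1119] size [0.056 0.056] z 0.0693 n 3501
travel [ -0.3  -1.2 147.4] roll 0.0 clock 8.9
```

View pics/w_tin.png

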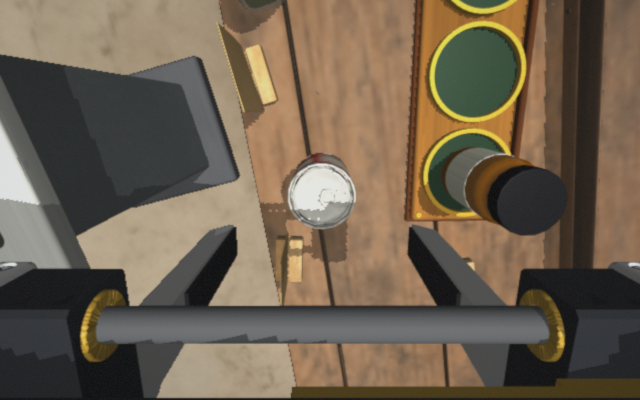

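Tin at (322,194) centred; the card at (290,260) is clear of both fingers, and the honey stands upright in seat 4.

>>> drive_tool:
  travel:
    - [0, -1, 20]
    - [0, -1, 55]
    - [0, -1, 90]
    - [0, -1, 120]
    - [0, -1, 138]
    - [0, -1, 147]
    - [0, -1, 147]
    - [0, -1, 147]
  roll: [0, 0, 0, 0, 0, 0, 0, 0]
  jaw: [94, 94, 94, 94, 94, 94, 94, 94]

```text
clock: 9.7
ee_pos: [0.4459, -0.1117, 0.0528]
ee_rot: [179.9, 0.0, 75.0]
wrist_force: [-0.0, -0.2, 0.2]
gripper_width: 1.0
grasp_force: 0.0
```

>>> drive_tool:
  travel:
    - [0, 0, 0]
    - [0, 0, 0]
    - [0, 0, 0]
    - [0, 0, 0]
    - [0, 0, 0]
    - [0, 0, 0]
    - [0, 0, 0]
    - [0, 0, 0]
  roll: [0, 0, 0, 0, 0, 0, 0, 0]
  jaw: [80, 65, 50, 48, 48, 48, 48, 48]

```text
clock: 10.5
ee_pos: [0.4449, -0.1113, 0.0522]
ee_rot: [180.0, 0.0, 75.0]
wrist_force: [0.6, 0.0, 3.1]
gripper_width: 0.609
grasp_force: 25.0
```

>>> drive_tool:
  travel:
    - [0, 0, -10]
    - [0, 0, -30]
    - [0, 0, -60]
    - [0, 0, -95]
    - [0, 0, -130]
    - [0, 0, -153]
    - [0, 0, -160]
    - [0, 0, -160]
  roll: [0, 0, 0, 0, 0, 0, 0, 0]
  jaw: [48, 48, 48, 48, 48, 48, 48, 48]

```text
clock: 11.3
ee_pos: [0.4448, -0.1113, 0.2127]
ee_rot: [179.9, 0.0, 75.0]
wrist_force: [-0.0, 0.2, -1.7]
gripper_width: 0.604
grasp_force: 25.0
```

```bash
python3 -c "
from h import *
go(.654,.129,.21,75)"
```

```text
travel [286.2 140.1   2.8] roll 0.0 clock 11.3
```

>>> drive_tool:
  travel:
    - [12, 6, 0]
    - [40, 20, 0]
    - [80, 39, 0]
    - [120, 59, 0]
    - [160, 78, 0]
    - [200, 98, 0]
    - [237, 116, 0]
    - [262, 128, 0]
  roll: [0, 0, 0, 0, 0, 0, 0, 0]
  jaw: [48, 48, 48, 48, 48, 48, 48, 48]

```text
clock: 12.1
ee_pos: [0.6359, 0.1124, 0.2084]
ee_rot: [-179.7, 0.0, 75.2]
wrist_force: [0.6, -0.7, -1.2]
gripper_width: 0.606
grasp_force: 25.0
```

>>> drive_tool:
  travel:
    - [16, 8, 0]
    - [23, 11, 5]
    - [24, 12, 25]
    - [24, 12, 55]
    - [24, 12, 80]
    - [24, 12, 90]
    - [24, 12, 90]
    - [24, 12, 90]
  roll: [0, 0, 0, 0, 0, 0, 0, 0]
  jaw: [48, 48, 48, 48, 48, 48, 48, 48]

```text
clock: 12.9
ee_pos: [0.6539, 0.1289, 0.1223]
ee_rot: [180.0, -0.0, 75.0]
wrist_force: [0.4, 0.1, -1.3]
gripper_width: 0.61
grasp_force: 25.0
```

```bash
python3 -c "
from h import *
go(.654,.129,.0682,75)
p,d=r.capture('wrist');cv2.imwrite('pics/w_s1.png',p[...,::-1])"
```

```text
travel [ 0.2  0.  54.1] roll 0.0 clock 12.9
```

View pics/w_s1.png

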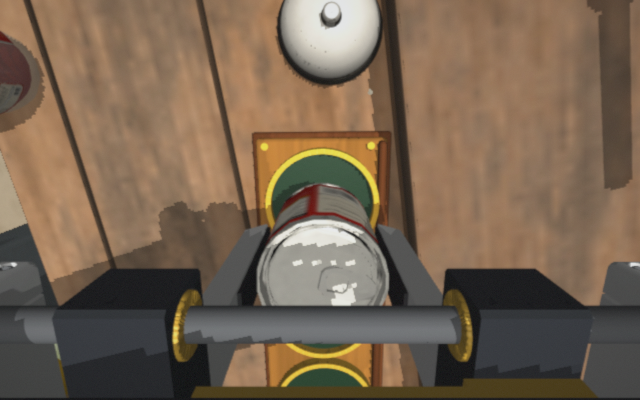

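The tin sits centred over seat 1, and the bell at (330,30) is undisturbed. The shelf edge behind, near column 395, needs a height check before I lower.

```bash
python3 -c "
from h import *
f=np.load('top0.npz');K,C=cam2world('top');W=pts(K,C,f['d'])
R75=np.array([.9659,-.2588]);S=np.array([.654,.129])
for u in (276,): 
  for v in range(130,172,3): print(v,W[v,u].round(3),((W[v,u,:2]-S)@R75).round(3))
"
```

```text
130 [0.768 0.124 0.055] 0.112
133 [0.761 0.124 0.052] 0.104
136 [0.751 0.124 0.059] 0.095
139 [0.743 0.124 0.055] 0.087
142 [0.734 0.124 0.058] 0.078
145 [0.726 0.125 0.056] 0.071
148 [0.717 0.125 0.058] 0.062
151 [0.714 0.127 0.029] 0.059
154 [0.711 0.13  0.   ] 0.055
157 [0.698 0.128 0.026] 0.042
160 [0.69  0.129 0.02 ] 0.035
163 [0.682 0.129 0.017] 0.027
166 [0.673 0.129 0.016] 0.019
169 [0.664 0.129 0.019] 0.01
```

>>> drive_tool:
  travel:
    - [0, 0, 10]
    - [0, 0, 25]
    - [0, 0, 38]
    - [0, 0, 47]
    - [0, 0, 51]
    - [0, 0, 53]
    - [0, 0, 54]
    - [0, 0, 54]
  roll: [0, 0, 0, 0, 0, 0, 0, 0]
  jaw: [48, 48, 48, 48, 48, 48, 48, 48]

```text
clock: 13.75
ee_pos: [0.6542, 0.129, 0.0684]
ee_rot: [179.9, -0.0, 75.0]
wrist_force: [0.9, -0.3, -1.9]
gripper_width: 0.607
grasp_force: 25.0
```

>>> drive_tool:
  travel:
    - [0, 0, 0]
    - [0, 0, 0.5]
    - [0, 0, 0.5]
  roll: [0, 0, 0]
  jaw: [48, 48, 48]

```text
clock: 14.05
ee_pos: [0.6542, 0.129, 0.0683]
ee_rot: [179.9, -0.0, 75.0]
wrist_force: [-1.6, 0.3, 2.1]
gripper_width: 0.606
grasp_force: 25.0
```

Contact made (force went positive). Releasing.

>>> drive_tool:
  travel:
    - [0, 0, 0]
    - [0, 0, 0]
    - [0, 0, 0]
    - [0, 0, 0]
    - [0, 0, 0]
    - [0, 0, 0]
  roll: [0, 0, 0, 0, 0, 0]
  jaw: [59, 63, 67, 71, 72, 72]

```text
clock: 14.65
ee_pos: [0.6537, 0.1289, 0.0674]
ee_rot: [-180.0, 0.0, 75.0]
wrist_force: [-1.1, 0.1, -0.2]
gripper_width: 0.764
grasp_force: 0.0
```

>>> drive_tool:
  travel:
    - [0, 0, -5]
    - [0, 0, -20]
    - [0, 0, -50]
    - [0, 0, -85]
    - [0, 0, -115]
    - [0, 0, -137]
    - [0, 0, -142]
    - [0, 0, -142]
  roll: [0, 0, 0, 0, 0, 0, 0, 0]
  jaw: [72, 72, 80, 94, 94, 94, 94, 94]

```text
clock: 15.45
ee_pos: [0.6545, 0.129, 0.2115]
ee_rot: [179.8, -0.1, 75.0]
wrist_force: [-0.5, -0.3, -1.0]
gripper_width: 0.999
grasp_force: 0.0
```

```bash
python3 -c "
from h import *
look('w_t1',.088)
go(.449,.284,.20,75)"
```

```text
tcp [0.6545 0.129  0.2115] [ 1.7981e+02 -6.0000e-02  7.5040e+01] disc [0.6542 0.1285] size [0.057 0.056] z 0.0853 n 3582
travel [  97.  -237.6    9.5] roll 0.0 clock 15.5
```

>>> drive_tool:
  travel:
    - [5, -12, 0]
    - [19, -46, 0]
    - [36, -88, 0]
    - [53, -130, 3]
    - [70, -172, 6]
    - [86, -210, 8]
    - [95, -232, 10]
    - [97, -238, 10]
  roll: [0, 0, 0, 0, 0, 0, 0, 0]
  jaw: [94, 94, 94, 94, 94, 94, 94, 94]

```text
clock: 16.3
ee_pos: [0.4446, 0.2852, 0.1973]
ee_rot: [-179.8, 0.1, 75.2]
wrist_force: [0.4, 0.4, 0.6]
gripper_width: 1.002
grasp_force: 0.0
```

>>> drive_tool:
  travel:
    - [0, 0, 0]
    - [0, 0, 0]
    - [0, 0, 0]
  roll: [0, 0, 0]
  jaw: [94, 94, 94]

```text
clock: 16.6
ee_pos: [0.4498, 0.2833, 0.1993]
ee_rot: [180.0, 0.0, 74.9]
wrist_force: [0.9, 0.1, -0.2]
gripper_width: 1.0
grasp_force: 0.0
```

```bash
python3 -c "
from h import *
W,p,c=look('w_jam',.086)
go(c[0],c[1],.052,75)"
```

```text
tcp [0.4498 0.2833 0.1993] [1.7999e+02 1.0000e-02 7.4940e+01] disc [0.4501 0.2848] size [0.055 0.055] z 0.0864 n 3714
travel [  1.4  -0.2 147.4] roll -0.1 clock 16.65
```

View pics/w_jam.png

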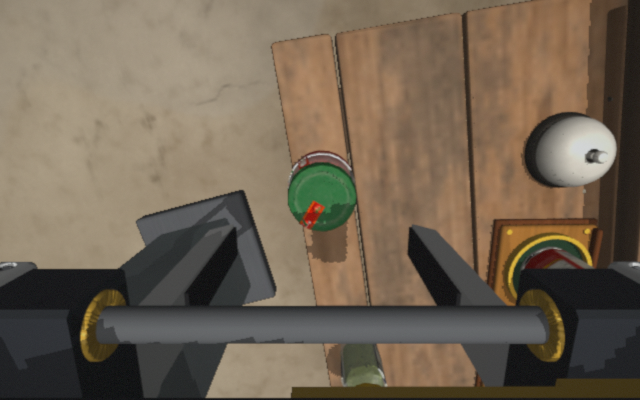

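Jam lid at (322,197), centred and clear all round.

>>> drive_tool:
  travel:
    - [1, 0, 20]
    - [1, 0, 55]
    - [1, 0, 90]
    - [1, 0, 120]
    - [1, 0, 138]
    - [1, 0, 147]
    - [1, 0, 147]
    - [1, 0, 147]
  roll: [0, 0, 0, 0, 0, 0, 0, 0]
  jaw: [94, 94, 94, 94, 94, 94, 94, 94]

```text
clock: 17.45
ee_pos: [0.4502, 0.2852, 0.0533]
ee_rot: [179.9, -0.1, 75.0]
wrist_force: [0.9, -0.2, 0.5]
gripper_width: 1.001
grasp_force: 0.0
```

>>> drive_tool:
  travel:
    - [0, 0, 0]
    - [0, 0, 0]
    - [0, 0, 0]
    - [0, 0, 0]
    - [0, 0, 0]
    - [0, 0, 0]
    - [0, 0, 0]
    - [0, 0, 0]
  roll: [0, 0, 0, 0, 0, 0, 0, 0]
  jaw: [80, 65, 52, 50, 50, 50, 50, 50]
  newtons: 30

```text
clock: 18.25
ee_pos: [0.4495, 0.2852, 0.0528]
ee_rot: [180.0, -0.0, 75.0]
wrist_force: [0.4, -0.2, 2.2]
gripper_width: 0.627
grasp_force: 30.0
```

>>> drive_tool:
  travel:
    - [0, 0, -10]
    - [0, 0, -30]
    - [0, 0, -60]
    - [0, 0, -95]
    - [0, 0, -130]
    - [0, 0, -153]
    - [0, 0, -160]
    - [0, 0, -160]
  roll: [0, 0, 0, 0, 0, 0, 0, 0]
  jaw: [50, 50, 50, 50, 50, 50, 50, 50]

```text
clock: 19.05
ee_pos: [0.4489, 0.2851, 0.2128]
ee_rot: [180.0, -0.0, 75.0]
wrist_force: [-0.3, 0.0, -4.0]
gripper_width: 0.629
grasp_force: 30.0
```

```bash
python3 -c "
from h import *
go(.6313,.039,.21,75)"
```

```text
travel [-190.7  239.7    2.8] roll 0.0 clock 19.05
```

>>> drive_tool:
  travel:
    - [-8, 10, 0]
    - [-25, 32, 0]
    - [-50, 63, 0]
    - [-78, 98, 0]
    - [-106, 133, 0]
    - [-134, 168, 0]
    - [-160, 201, 0]
    - [-178, 224, 0]
  roll: [0, 0, 0, 0, 0, 0, 0, 0]
  jaw: [50, 50, 50, 50, 50, 50, 50, 50]

```text
clock: 19.85
ee_pos: [0.6196, 0.0514, 0.2092]
ee_rot: [-179.8, 0.1, 74.9]
wrist_force: [1.2, 0.1, -4.0]
gripper_width: 0.626
grasp_force: 30.0
```

>>> drive_tool:
  travel:
    - [-9, 11, 0]
    - [-13, 16, 0]
    - [-13, 16, 10]
    - [-13, 16, 35]
    - [-13, 16, 65]
    - [-13, 16, 85]
    - [-13, 16, 90]
    - [-13, 16, 90]
  roll: [0, 0, 0, 0, 0, 0, 0, 0]
  jaw: [50, 50, 50, 50, 50, 50, 50, 50]

```text
clock: 20.65
ee_pos: [0.6298, 0.04, 0.1209]
ee_rot: [-179.8, 0.0, 75.1]
wrist_force: [0.3, 0.1, -4.1]
gripper_width: 0.63
grasp_force: 30.0
```

```bash
python3 -c "
from h import *
go(.6313,.039,.0688,75)
print(r.read_state()['ee_pos'],r.read_state()['ee_rot'])"
```

```text
travel [-0.6  1.9 52.1] roll 0.1 clock 20.65
[0.62984452 0.04003762 0.12087983] [-1.79795154e+02  2.10360563e-02  7.51378352e+01]
```

>>> drive_tool:
  travel:
    - [0, 1, 10]
    - [0, 1, 25]
    - [0, 1, 38]
    - [0, 1, 46]
    - [0, 1, 50]
    - [0, 1, 52]
    - [0, 1, 53]
    - [0, 1, 53]
  roll: [0, 0, 0, 0, 0, 0, 0, 0]
  jaw: [50, 50, 50, 50, 50, 50, 50, 50]

```text
clock: 21.45
ee_pos: [0.633, 0.0382, 0.0698]
ee_rot: [180.0, -0.0, 75.0]
wrist_force: [-0.1, 0.1, -3.9]
gripper_width: 0.627
grasp_force: 30.0
```

>>> drive_tool:
  travel:
    - [0, 0, 0]
    - [0, 0, 0.5]
    - [0, 0, 0.5]
  roll: [0, 0, 0]
  jaw: [50, 50, 50]

```text
clock: 21.75
ee_pos: [0.6327, 0.0383, 0.0692]
ee_rot: [180.0, -0.0, 75.0]
wrist_force: [0.4, 0.0, -3.4]
gripper_width: 0.625
grasp_force: 30.0
```

>>> drive_tool:
  travel:
    - [0, -1, 0.5]
    - [0, -1, 1]
    - [0, -1, 1]
    - [0, -1, 1]
  roll: [0, 0, 0, 0]
  jaw: [50, 50, 50, 50]

```text
clock: 22.15
ee_pos: [0.6321, 0.0385, 0.0689]
ee_rot: [179.9, -0.0, 75.0]
wrist_force: [-0.6, -0.0, 1.7]
gripper_width: 0.627
grasp_force: 30.0
```

Contact. Releasing.

>>> drive_tool:
  travel:
    - [0, 0, 0]
    - [0, 0, 0]
    - [0, 0, 0]
    - [0, 0, 0]
    - [0, 0, 0]
    - [0, 0, 0]
  roll: [0, 0, 0, 0, 0, 0]
  jaw: [62, 66, 70, 74, 75, 75]

```text
clock: 22.75
ee_pos: [0.6316, 0.0386, 0.0679]
ee_rot: [-180.0, -0.0, 75.0]
wrist_force: [-0.9, 0.4, 0.1]
gripper_width: 0.8
grasp_force: 0.0
```

>>> drive_tool:
  travel:
    - [0, 0, -5]
    - [0, 0, -20]
    - [0, 0, -50]
    - [0, 0, -85]
    - [0, 0, -115]
    - [0, 0, -137]
    - [0, 0, -142]
    - [0, 0, -142]
  roll: [0, 0, 0, 0, 0, 0, 0, 0]
  jaw: [75, 75, 80, 94, 94, 94, 94, 94]

```text
clock: 23.55
ee_pos: [0.6324, 0.0385, 0.2119]
ee_rot: [179.8, -0.0, 75.0]
wrist_force: [0.1, 0.0, -0.1]
gripper_width: 0.998
grasp_force: 0.0
```

```bash
python3 -c "
from h import *
look('w_j2',.102)
go(.439,.075,.21,75)"
```

```text
tcp [0.6324 0.0385 0.2119] [ 1.7981e+02 -4.0000e-02  7.5040e+01] disc [0.6323 0.0386] size [0.055 0.055] z 0.1024 n 3772
travel [ -14.5 -195.3   -0. ] roll 0.0 clock 23.6
```

Jam seated about 1 mm off. Now the spice jar.

>>> drive_tool:
  travel:
    - [-1, -12, 0]
    - [-3, -45, 0]
    - [-7, -88, 0]
    - [-10, -130, 0]
    - [-13, -165, 0]
    - [-15, -188, 0]
    - [-15, -195, 0]
    - [-15, -195, 0]
  roll: [0, 0, 0, 0, 0, 0, 0, 0]
  jaw: [94, 94, 94, 94, 94, 94, 94, 94]

```text
clock: 24.4
ee_pos: [0.4384, 0.0746, 0.2089]
ee_rot: [-179.9, 0.0, 75.1]
wrist_force: [0.5, -0.0, 0.0]
gripper_width: 1.004
grasp_force: 0.0
```

>>> drive_tool:
  travel:
    - [0, 0, 0]
    - [0, 0, 0]
    - [0, 0, 0]
  roll: [0, 0, 0]
  jaw: [94, 94, 94]

```text
clock: 24.7
ee_pos: [0.4402, 0.0742, 0.2099]
ee_rot: [-180.0, 0.0, 75.0]
wrist_force: [0.4, -0.6, 0.7]
gripper_width: 0.998
grasp_force: 0.0
```

```bash
python3 -c "
from h import *
W,p,c=look('w_spice',.096)
go(c[0],c[1],.058,75)"
```

```text
tcp [0.4402 0.0742 0.2099] [-180.      0.     75.01] disc [0.4394 0.0754] size [0.041 0.041] z 0.0968 n 2066
travel [  1.   -0.9 151.8] roll 0.0 clock 24.75
```

View pics/w_spice.png

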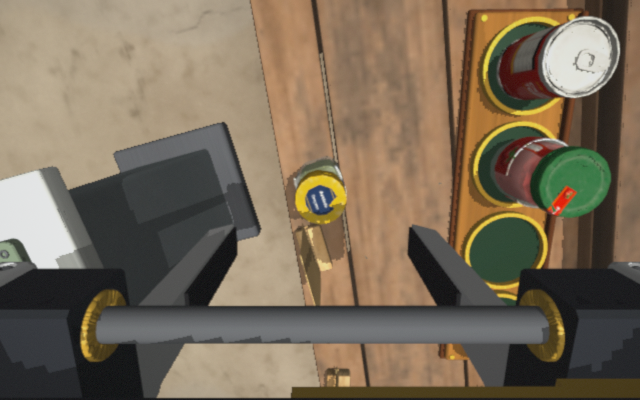

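Spice lid at (320,197); the card at (312,250) stands close, so I'll check its distance in tool axes.

```bash
python3 -c "
from h import *
s=r.read_state();p,d=r.capture('wrist');K,C=cam2world('wrist',s);W=pts(K,C,d)
Rm=R.from_euler('xyz',s['ee_rot'],degrees=True);T=Rm.inv().apply((W-s['ee_pos']).reshape(-1,3)).reshape(W.shape)*1e3
q=T[222:303,288:340].reshape(-1,3);z=W[222:303,288:340,2].ravel();q=q[(z>.008)&(z<.12)];z=z[(z>.008)&(z<.12)]
print(q.min(0).round(),q.max(0).round(),z.max().round(3));
for a,b in((0.008,.03),(.03,.06),(.06,.1)):
  k=(z>a)&(z<b);print(a,k.sum(),q[k].min(0).round() if k.any() else '',q[k].max(0).round() if k.any() else '')
"
```

```text
[-108.  -28.  112.] [-18.  11. 202.] 0.098
0.008 843 [-107.  -28.  180.] [-50.  11. 202.]
0.03 264 [-108.  -20.  150.] [-49.  -2. 180.]
0.06 442 [-108.  -19.  112.] [-18.   6. 150.]
```

>>> drive_tool:
  travel:
    - [1, -1, 20]
    - [1, -1, 55]
    - [1, -1, 90]
    - [1, -1, 122]
    - [1, -1, 143]
    - [1, -1, 152]
    - [1, -1, 152]
    - [1, -1, 152]
  roll: [0, 0, 0, 0, 0, 0, 0, 0]
  jaw: [94, 94, 94, 94, 94, 94, 94, 94]

```text
clock: 25.6
ee_pos: [0.4397, 0.0756, 0.0588]
ee_rot: [179.9, -0.0, 75.0]
wrist_force: [0.8, 0.3, -0.2]
gripper_width: 1.0
grasp_force: 0.0
```

>>> drive_tool:
  travel:
    - [0, 0, 0]
    - [0, 0, 0]
    - [0, 0, 0]
    - [0, 0, 0]
    - [0, 0, 0]
    - [0, 0, 0]
    - [0, 0, 0]
    - [0, 0, 0]
  roll: [0, 0, 0, 0, 0, 0, 0, 0]
  jaw: [80, 65, 52, 44, 36, 34, 34, 34]
  newtons: 20

```text
clock: 26.4
ee_pos: [0.4386, 0.0756, 0.058]
ee_rot: [-180.0, 0.0, 75.0]
wrist_force: [-0.2, 0.9, 1.4]
gripper_width: 0.48
grasp_force: 20.0
```

>>> drive_tool:
  travel:
    - [0, 0, -10]
    - [0, 0, -30]
    - [0, 0, -60]
    - [0, 0, -95]
    - [0, 0, -130]
    - [0, 0, -153]
    - [0, 0, -160]
    - [0, 0, -160]
  roll: [0, 0, 0, 0, 0, 0, 0, 0]
  jaw: [34, 34, 34, 34, 34, 34, 34, 34]

```text
clock: 27.2
ee_pos: [0.4392, 0.0756, 0.219]
ee_rot: [179.9, -0.0, 75.0]
wrist_force: [0.5, 0.9, -1.3]
gripper_width: 0.48
grasp_force: 20.0
```

```bash
python3 -c "
from h import *
go(.6083,-.0502,.215,75)"
```

```text
travel [-77.9 195.9   4.5] roll 0.0 clock 27.2
```

Opening reads 45 mm against the 42 mm diameter, so I'll look at how it is held.

```bash
python3 -c "
from h import *
W,p,c=look('w_sp2',.096+.161,tol=.012)
q=W[(abs(W[...,2]-.257)<.012)&(np.hypot(W[...,0]-c[0],W[...,1]-c[1])<.018)];A=np.c_[q[:,:2]-c,np.ones(len(q))];print(np.linalg.lstsq(A,q[:,2],rcond=None)[0].round(3), q[:,2].std().round(4))
cv2.imwrite('pics/sc2.png',cv2.resize(r.capture('scene')[0][60:260,240:480,::-1],None,fx=2.5,fy=2.5))"
```

```text
tcp [0.4392 0.0756 0.219 ] [ 1.7986e+02 -3.0000e-02  7.5040e+01] disc [0.4408 0.0827] size [0.027 0.07 ] z 0.2576 n 8198
[-0.069 -0.288  0.258] 0.0032
```

View pics/w_sp2.png

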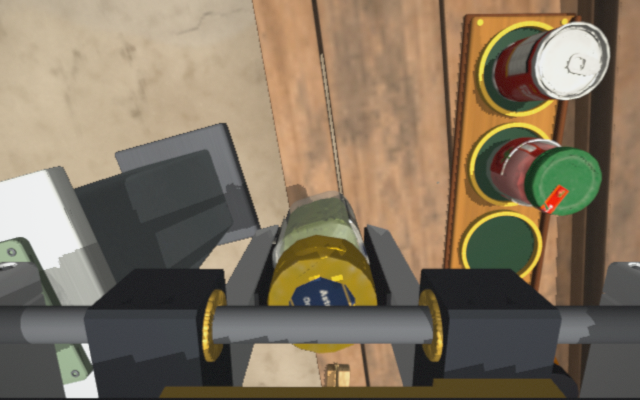

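View pics/sc2.png

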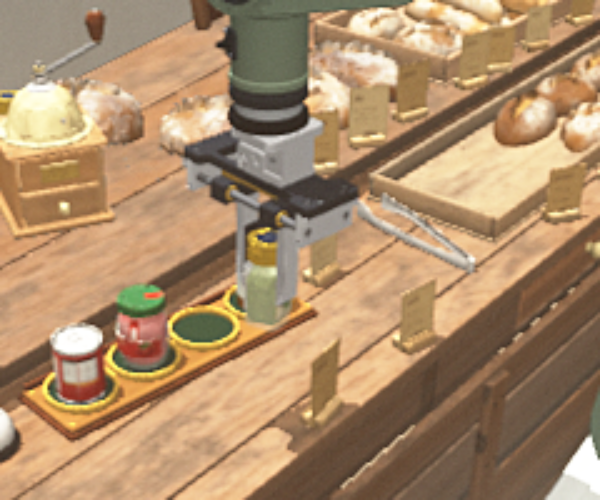

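The jar is upright in both views, with its lid centred near (320,300) where an upright jar should appear. Carrying it to seat 3.

>>> drive_tool:
  travel:
    - [-4, 10, 0]
    - [-15, 37, 0]
    - [-31, 78, 0]
    - [-48, 120, 0]
    - [-63, 158, 0]
    - [-74, 184, 0]
    - [-78, 196, 0]
    - [-78, 196, 0]
  roll: [0, 0, 0, 0, 0, 0, 0, 0]
  jaw: [34, 34, 34, 34, 34, 34, 34, 34]

```text
clock: 28.1
ee_pos: [0.6081, -0.0514, 0.216]
ee_rot: [-179.8, 0.0, 74.9]
wrist_force: [-0.9, 0.4, -1.4]
gripper_width: 0.478
grasp_force: 20.0
```

>>> drive_tool:
  travel:
    - [0, 0, 0]
    - [0, 0, 10]
    - [0, 0, 35]
    - [0, 0, 65]
    - [0, 0, 90]
    - [0, 0, 105]
    - [0, 0, 110]
    - [0, 0, 110]
  roll: [0, 0, 0, 0, 0, 0, 0, 0]
  jaw: [34, 34, 34, 34, 34, 34, 34, 34]

```text
clock: 28.9
ee_pos: [0.6073, -0.0498, 0.1076]
ee_rot: [-179.9, 0.0, 75.1]
wrist_force: [0.6, -0.1, -1.7]
gripper_width: 0.48
grasp_force: 20.0
```

```bash
python3 -c "
from h import *
go(.6083,-.0502,.074,75)"
```

```text
travel [-0.1  1.1 33.6] roll 0.1 clock 28.9
```

>>> drive_tool:
  travel:
    - [0, 0, 8]
    - [0, 0, 18]
    - [0, 0, 26]
    - [0, 0, 30]
    - [0, 0, 32]
    - [0, 0, 33]
    - [0, 0, 33.5]
    - [0, 0, 33.5]
  roll: [0, 0, 0, 0, 0, 0, 0, 0]
  jaw: [34, 34, 34, 34, 34, 34, 34, 34]

```text
clock: 29.7
ee_pos: [0.6081, -0.0504, 0.0747]
ee_rot: [180.0, -0.0, 75.0]
wrist_force: [0.3, 1.2, -1.0]
gripper_width: 0.476
grasp_force: 20.0
```

>>> drive_tool:
  travel:
    - [0, 0, 0]
    - [0, 0, 0.5]
    - [0, 0, 0.5]
  roll: [0, 0, 0]
  jaw: [34, 34, 34]

```text
clock: 30.0
ee_pos: [0.6079, -0.0503, 0.074]
ee_rot: [180.0, 0.0, 75.0]
wrist_force: [-0.4, 0.8, -1.4]
gripper_width: 0.481
grasp_force: 20.0
```

>>> drive_tool:
  travel:
    - [0, 0, 0.5]
    - [0, 0, 1]
    - [0, 0, 1]
    - [0, 0, 1]
  roll: [0, 0, 0, 0]
  jaw: [34, 34, 34, 34]

```text
clock: 30.4
ee_pos: [0.6079, -0.0503, 0.074]
ee_rot: [180.0, 0.0, 75.0]
wrist_force: [-3.6, 1.2, 5.8]
gripper_width: 0.477
grasp_force: 20.0
```

Firm contact. Releasing, gently since the jar is light.

>>> drive_tool:
  travel:
    - [0, 0, 0]
    - [0, 0, 0]
    - [0, 0, 0]
    - [0, 0, 0]
    - [0, 0, 0]
    - [0, 0, 0]
  roll: [0, 0, 0, 0, 0, 0]
  jaw: [46, 50, 55, 60, 64, 64]

```text
clock: 31.0
ee_pos: [0.6078, -0.0503, 0.0728]
ee_rot: [-180.0, -0.0, 75.0]
wrist_force: [-0.5, -0.1, -0.4]
gripper_width: 0.681
grasp_force: 0.0
```

>>> drive_tool:
  travel:
    - [0, 0, -5]
    - [0, 0, -20]
    - [0, 0, -50]
    - [0, 0, -85]
    - [0, 0, -115]
    - [0, 0, -145]
    - [0, 0, -150]
    - [0, 0, -150]
  roll: [0, 0, 0, 0, 0, 0, 0, 0]
  jaw: [66, 70, 74, 80, 80, 80, 80, 80]

```text
clock: 31.8
ee_pos: [0.6088, -0.0505, 0.225]
ee_rot: [179.8, -0.0, 75.0]
wrist_force: [0.6, 0.1, -0.6]
gripper_width: 0.851
grasp_force: 0.0
```

```bash
python3 -c "
from h import *
W,p,c=look('w_sp3',.112)
look('w_sp4',.126,near=np.array([.5854,-.1396]))
p,d=r.capture('top');cv2.imwrite('pics/fin.png',cv2.resize(np.vstack([p[130:280,200:420],r.capture('scene')[0][140:290,210:430]])[...,::-1],None,fx=2,fy=2))
K,C=cam2world('top');W=pts(K,C,d)
for n,a,h in(('tin',(.6537,.129),.088),('jam',(.631,.0389),.102),('spice',(.6083,-.0504),.112),('honey',(.5854,-.1396),.126),('bell',(.7004,.243),.05)):
  q=W[(abs(W[...,2]-h)<.007)&(np.hypot(W[...,0]-a[0],W[...,1]-a[1])<.045)]
  print(n,len(q),(((q.min(0)+q.max(0))/2)[:2]-a).round(4) if len(q) else '')"
```

```text
tcp [ 0.6088 -0.0505  0.225 ] [ 1.7977e+02 -1.0000e-02  7.5040e+01] disc [ 0.6081 -0.0505] size [0.041 0.041] z 0.1128 n 2079
tcp [ 0.6076 -0.0503  0.2229] [179.99  -0.    75.04] disc [ 0.5905 -0.1245] size [0.017 0.045] z 0.126 n 892
tin 333 [0.0003 0.0002]
jam 342 [-0.0003 -0.0009]
spice 0 
honey 114 [0.002  0.0124]
bell 190 [ 0.0064 -0.0034]
```

View pics/fin.png

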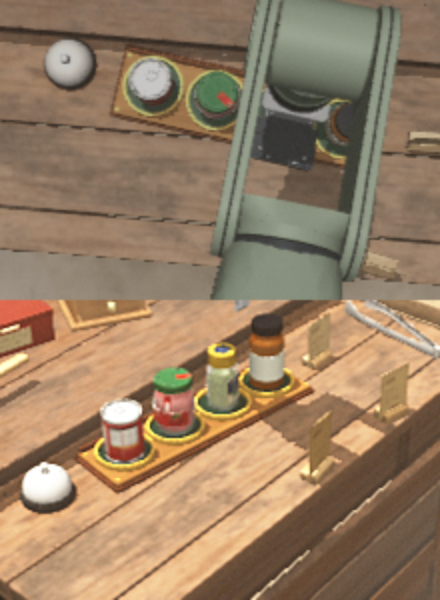

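All four stand upright in their seats: bell, tin (123,430), jam (173,400), spice (222,378), honey (266,350). The arm is clear, so I'll hand in.

```bash
python3 -c "
from bench import r
print(r.job_done())"
```

```text
the job is handed in; nothing more can be done
None
```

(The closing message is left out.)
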